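# Snap the lid of the tube box shut all round

### The arm

A 7-joint arm with a two-finger parallel gripper is mounted at the origin on the work surface. World frame = base frame: x ahead of the robot, y to its left, z up, the work surface at z = 0. Lengths are in m, angles in rad, forces in N, time in s.
With the tool pointing down it reaches from about 0.4 to 0.875 m from the base axis. Payload 19.3 kg.
Tool frame: the origin (TCP) lies midway between the tips of the shut fingers; the grasp point (between the pads) lies 19 mm behind it (r.grip_point_offset is the distance from the TCP to the grasp point, in m); z points along the fingers, x is the direction in which the jaws open and shut, and the axes are right-handed (so a half turn about z gives the same grasp; the last joint's range is limited). The gripper opens to 85 mm and grips with 20 to 120 N. Pads are 22 mm wide; open, the fingers measure 114 mm over their backs; the gripper's body (76 mm by 85 mm) begins 54 mm behind the grasp point. The pads swing forward as they close: fully open they stand 13 mm farther back than shut.
Start: joints at [-1.326, 0.521, -0.036, 1.599, 0.021, 1.021, -0.113], TCP at [0.194, 0.594, 0.199] pointing down, gripper open.
Joint ranges: [-2.91, 2.91], [-0.3, 2.13], [-1.5, 1.42], [0.17, 2.43], [-1.26, 4.41], [0.16, 1.93], [-2.52, 2.52]. Speed limits (rad/s): [1.89, 1.89, 2.39, 2.39, 3.01, 3.01, 3.01].

### API

Orientations are given as a rotation vector (axis times angle).
In Python, from station import telemetry, imaging, job, r gives the robot as it stands.
- The arm moves only by the tool move_arm, never from a script. Its argument "steps" is one flat list of numbers, 4 for each row, row after row: the shift along the tool's x, y, z in mm, then the turn about the tool's z in degrees. In form: [tx, ty, tz, roll, tx, ty, tz, roll, ...]. A call has 1 to 5 rows; each row is the pose to reach, as a shift and turn from the pose commanded when the call began, along the tool's axes at that moment; what a row does not reach only later rows make up. A row lasts 1/10 s, in which the tool goes at most 50 mm and 8.59 degrees, less where a joint would pass 70% of its speed; a pose out of reach is approached as far as the arm can. A call with a gripper value outside its range is refused whole. "jaw" is the closure, from -1 (fully open) to 1 (shut), so that 0 is half open, set as the call begins (left out, the last holds). The fingers move at their own pace and stop on an object; "newtons" is the grip in N (left out, the last holds). Time passes only in rows, so rows that repeat a pose let the fingers close. It gives the time, the measured TCP pose, the force and the opening at its end, in the units of the state.
- telemetry.state(): the state, without advancing time (a new reading comes with each control period).
- imaging.grab_frame(name): name is "side" or "top" or "wrist"; returns the picture (420x560x3 uint8, red, green, blue); there is no depth.
- imaging.calibration(name): a dict with "fx", "fy", "cx", "cy" (pixels), "k1" (the pictures are not rectified: a ray, as slopes to the right and down, at radius r is drawn at 1 + k1 r^2 times it, then the intrinsics apply), "extrinsics" (4x4, takes a point from camera to world coordinates); the wrist camera has in their place "T_tool_cam" (4x4, takes a point from camera to tool coordinates, whose origin is the TCP and whose axes are the tool frame's). Camera axes: x right, y up, looking along -z (the intrinsics and any distortion apply to the point x, -y, -z); pixel columns grow to the right and rows downward; lengths in m; the calibration is good to about 2 mm. A picture is of the moment at which its call begins: read the wrist's pose just before it. calibration takes no time and is no camera call.
- job.finish_job(): hands the job in, once; it reports no verdict.
The state is a dict: "time": time; "joint_positions": joint angles; "joint_velocities": joint speeds; "tau": joint torques, N m; "tool_pos": TCP position; "tool_rot": TCP orientation; "force": force on the tool from outside, world axes, zero at the start; "moment": the same for the moment, N m; "finger_gap": finger opening in m.
Only numpy, scipy, OpenCV 4.12 (cv2) and the standard library are available. Lean on these libraries where they do the work, as an engineer would, in place of code of your own. Each camera call takes 0.05 s, during which the arm holds its last target.

### The job

The lid of the clear tube box on the table is laid on but not fastened: press its four green rim sections down with the fingertips, all the way round, until every one has snapped shut and stays flush. Only press: do not lift the box or shove it along, and do not move the tubes and other things around it.

Things in the scene. Friction and masses are not known exactly. Their poses are not given: they have to be found in the camera images.
- box: Clear box full of white tubes, loose on the table, about 0.9 kg, with its press-shut lid laid in place: 156 (box x) by 196 (box y) by 70 mm high to the lid's flat top. Origin: centre of the underside, box z up; it is turned by up to 0.6 rad about vertical. The lid has a white centre panel (92 by 132 mm) and white corners, level at 70 mm, and along each of the four sides a green rim section that stands up at an angle until snapped shut.
- rim_near (a joint): Angle in rad of the green rim section along the -x (robot-facing) side of the box (long side), hinged along its inner edge through (-46, 0, 70) mm in the box frame. 0 = snapped shut, flush with the lid panel; it starts up at 0.38 to 0.48 (outer edge 12 to 15 mm high).
- rim_far (a joint): Angle in rad of the green rim section along the +x side of the box (long side), hinged along its inner edge through (46, 0, 70) mm in the box frame. 0 = snapped shut, flush with the lid panel; it starts up at 0.38 to 0.48 (outer edge 12 to 15 mm high).
- rim_left (a joint): Angle in rad of the green rim section along the +y side of the box (short side), hinged along its inner edge through (0, 66, 70) mm in the box frame. 0 = snapped shut, flush with the lid panel; it starts up at 0.38 to 0.48 (outer edge 12 to 15 mm high).
- rim_right (a joint): Angle in rad of the green rim section along the -y side of the box (short side), hinged along its inner edge through (0, -66, 70) mm in the box frame. 0 = snapped shut, flush with the lid panel; it starts up at 0.38 to 0.48 (outer edge 12 to 15 mm high).
- rim_near_press (a point): Best place to press on that section: middle of its length, on its top face, 24 mm out from the hinge line and 8 mm from the outer edge. The section is 128 mm long, 32 mm wide, and when shut this point is at (-70, 0, 70) mm in the box frame. Axes: x outward across the section, y along it, z out of its top. About 12 N straight down here pushes it past its middle; below about 0.1 rad it snaps shut by itself and stays; let go earlier and it stays part-way or springs up again.
- rim_far_press (a point): Best place to press on that section: middle of its length, on its top face, 24 mm out from the hinge line and 8 mm from the outer edge. The section is 128 mm long, 32 mm wide, and when shut this point is at (70, 0, 70) mm in the box frame. Axes: x outward across the section, y along it, z out of its top. About 12 N straight down here pushes it past its middle; below about 0.1 rad it snaps shut by itself and stays; let go earlier and it stays part-way or springs up again.
- rim_left_press (a point): Best place to press on that section: middle of its length, on its top face, 24 mm out from the hinge line and 8 mm from the outer edge. The section is 88 mm long, 32 mm wide, and when shut this point is at (0, 90, 70) mm in the box frame. Axes: x outward across the section, y along it, z out of its top. About 12 N straight down here pushes it past its middle; below about 0.1 rad it snaps shut by itself and stays; let go earlier and it stays part-way or springs up again.
- rim_right_press (a point): Best place to press on that section: middle of its length, on its top face, 24 mm out from the hinge line and 8 mm from the outer edge. The section is 88 mm long, 32 mm wide, and when shut this point is at (0, -90, 70) mm in the box frame. Axes: x outward across the section, y along it, z out of its top. About 12 N straight down here pushes it past its middle; below about 0.1 rad it snaps shut by itself and stays; let go earlier and it stays part-way or springs up again.
- tube_1: Loose bystander: white tube standing upright near the box, 27 mm diameter, 72 mm high; origin at the centre of its foot.
- tube_2: Loose bystander: white tube standing upright near the box, 27 mm diameter, 72 mm high; origin at the centre of its foot.
- tube_3: Loose bystander: white tube standing upright near the box, 27 mm diameter, 72 mm high; origin at the centre of its foot.
- pen_cup: Loose bystander: grey pen cup with pens, 76 mm diameter, 150 mm high with pens; origin at the centre of its foot.
- tape: Loose bystander: black tape dispenser, 140 by 50 by 82 mm high; origin at the centre of its underside.
- notebook: Loose bystander: dark notebook with a white pen on it, 210 by 150 by 23 mm; origin at the centre of its underside.
- mug: Loose bystander: white mug, 80 mm diameter, 90 mm high; origin at the centre of its foot.

How it is judged:
At the end, for the whole second after the job is handed in: All four rim sections are shut (each within 0.05 rad of flush), and the box stands upright (within 0.05 rad), at rest, within 30 mm of where it started (value of joint each of rim_near, rim_far, rim_left, rim_right below 0.05 rad and distance of box from where it was at the start of the episode below 0.03 m and angle between box's own z axis and vertical below 0.05 rad and linear speed of box below 0.02 m/s); the robot touches nothing.
It fails at once if the box is lifted (more than 10 mm) or tipped (more than 0.15 rad) (height (world z) of box above 0.01 m or angle between box's own z axis and vertical above 0.15 rad).
It fails at once if the box is shoved along by more than 40 mm (distance of box from where it was at the start of the episode above 0.04 m).
It fails at once if a tube or another thing round the box is lifted, knocked over or moved by more than 25 mm (distance of any of tube_1, tube_2, tube_3, pen_cup, tape, notebook, mug from where it was at the start of the episode above 0.025 m or angle between any of tube_1, tube_2, tube_3, pen_cup, tape, notebook, mug's own z axis and vertical above 0.5 rad).
It also fails if it takes over 43 s, if anything falls off the work surface, if the arm or the gripper's body presses on something with over 40 N, if the wrist force passes 120 N, or if a joint passes its speed limit or range.

## Working session

There is one attempt and no reset: what is moved stays moved. The work goes in short steps, Python scripts to look and compute and a tool call to move; the robot and the scene stay as the last step left them, time stands still between calls to the robot, and variables do not carry over. Pictures are saved under pics/ and viewed, and the job is handed in when it is done.

Besides the shell and the picture viewer there is one more tool, called after "Request:" as name(argument=value, ...) on one line, values as JSON. move_arm: Moves the arm, as the interface text tells. Its arguments: {"type":"object","properties":{"steps":{"type":"array","items":{"type":"number"}},"jaw":{"type":"number"},"newtons":{"type":"number"}},"required":["steps"]}

```bash
ls; mkdir -p pics
python3 - <<'E'
from station import telemetry, imaging, job, r
import cv2
print(telemetry.state())
for n in ("top","side"):
    f=imaging.grab_frame(n); cv2.imwrite(f"pics/{n}0.png",f[:,:,::-1]); print(imaging.calibration(n))
print(imaging.calibration("wrist"))
E
```

```text
pics
{'time': 0.0, 'joint_positions': array([-1.32620404,  0.52204772, -0.03634385,  1.5999925 ,  0.02121588,
        1.02106397, -0.1128032 ]), 'joint_velocities': array([ 1.34355469e-03,  2.83523900e-05,  4.67884464e-04,  5.92222951e-04,
       -2.42649308e-04,  2.16186780e-03,  1.46192637e-03]), 'tau': array([ 8.25817406e-04, -9.27106190e+01,  1.98006772e+00, -3.69935346e+01,
        1.78566895e-02,  8.17416381e-03, -3.11789293e-06]), 'tool_pos': array([0.19343186, 0.59393569, 0.1984101 ]), 'tool_rot': array([ 2.54158867e+00,  1.84536115e+00, -1.34943502e-03]), 'force': array([-0.43212413,  0.34711365,  0.28298652]), 'moment': array([-0.00353305,  0.04380107,  0.02674314]), 'finger_gap': 0.08530743285443691}
{'fx': 532.8542083673824, 'fy': 532.8542083673824, 'cx': 286.61119811680715, 'cy': 197.03731676345396, 'k1': -0.11557591102758381, 'extrinsics': array([[ 1.69825486e-03,  9.96623390e-01, -8.20910189e-02,
         3.90315003e-01],
       [-9.99998296e-01,  1.75189801e-03,  5.81434696e-04,
        -8.33124518e-02],
       [ 7.23286509e-04,  8.20898916e-02,  9.96624667e-01,
     
[... 283 characters left out ...]
7, -0.23383427,  0.24385469],
       [-0.27071251,  0.44583017, -0.85319997, -1.02791079],
       [-0.01262963,  0.88457286,  0.466231  ,  0.62465083],
       [ 0.        ,  0.        ,  0.        ,  1.        ]])}
{'fx': 352.3243112861518, 'fy': 352.3243112861518, 'cx': 274.4701453661426, 'cy': 205.70112060461315, 'k1': 0.008317848354185855, 'T_tool_cam': array([[ 9.99999810e-01,  1.39066427e-04,  6.00858136e-04,
        -8.06563863e-04],
       [ 3.15622095e-04, -9.52398298e-01, -3.04856331e-01,
        -7.87794670e-02],
       [ 5.29860985e-04,  3.04856463e-01, -9.52398161e-01,
        -1.74452847e-01],
       [ 0.00000000e+00,  0.00000000e+00,  0.00000000e+00,
         1.00000000e+00]])}
```

View pics/top0.png

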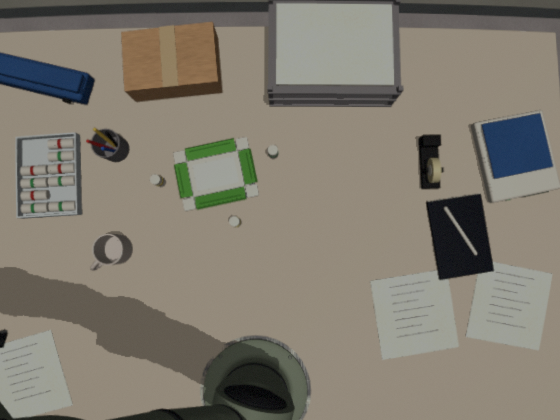

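View pics/side0.png

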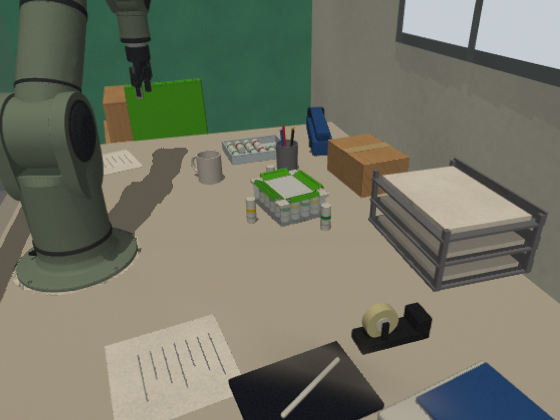

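```bash
cat > h.py <<'E'
import numpy as np, cv2
from station import telemetry, imaging, job, r
from scipy.spatial.transform import Rotation as R
def cal(n,st=None):
    c=imaging.calibration(n)
    if n=="wrist":
        T=np.eye(4);T[:3,:3]=R.from_rotvec(st["tool_rot"]).as_matrix();T[:3,3]=st["tool_pos"]
        E=T@c["T_tool_cam"]
    else:E=c["extrinsics"]
    return c,E
def ray(px,c,E,z):
    px=np.atleast_2d(np.float64(px)); K=np.array([[c["fx"],0,c["cx"]],[0,c["fy"],c["cy"]],[0,0,1]])
    u=cv2.undistortPoints(px.reshape(-1,1,2),K,np.array([c["k1"],0,0,0.]))[:,0]
    d=np.c_[u[:,0],-u[:,1],-np.ones(len(u))]@E[:3,:3].T
    o=E[:3,3]; t=(z-o[2])/d[:,2]
    return o+t[:,None]*d
def proj(P,c,E):
    P=np.atleast_2d(P); q=(P-E[:3,3])@E[:3,:3]
    s=np.c_[q[:,0],-q[:,1]]/(-q[:,2:3]); r2=(s**2).sum(1,keepdims=True); s=s*(1+c["k1"]*r2)
    return s*[c["fx"],c["fy"]]+[c["cx"],c["cy"]]
E
python3 - <<'E'
from h import *
f=cv2.imread("pics/top0.png"); c,E=cal("top")
hsv=cv2.cvtColor(f,cv2.COLOR_BGR2HSV)
m=cv2.inRange(hsv,(40,120,50),(80,255,255)); m[:, :120]=0;m[:,320:]=0
n,l,s,ce=cv2.connectedComponentsWithStats(m)
for i in range(1,n):
    if s[i,4]>100: 
        print(s[i],ce[i],ray(ce[i],c,E,0.076))
        rc=cv2.minAreaRect(np.argwhere(l==i)[:,::-1].astype(np.float32)); print(ray(cv2.boxPoints(rc),c,E,0.075)[:,:2].round(4).tolist())
crop=cv2.resize(f[120:240,130:300],None,fx=4.5,fy=4.5,interpolation=cv2.INTER_CUBIC)
cv2.imwrite("pics/crop0.png",crop)
for nm,p in dict(t1=(272,149),t2=(234,221),t3=(156,179)).items(): print(nm,ray(p,c,E,0.072))
print(ray((106,143),c,E,.1),ray((108,249),c,E,.09))
E
```

```text
[185 139  51  21 569] [209.91915641 148.98066784] [[0.62250409 0.11102759 0.076     ]]
[[0.624, 0.1759], [0.6505, 0.0529], [0.6208, 0.0463], [0.5943, 0.1689]]
[239 149  18  35 397] [247.29219144 166.02518892] [[0.57881585 0.01547621 0.076     ]]
[[0.6177, 0.0397], [0.624, 0.0098], [0.5407, -0.0081], [0.5344, 0.0216]]
[175 163  17  35 389] [182.8714653  179.97943445] [[0.5431759  0.17866627 0.076     ]]
[[0.5826, 0.2026], [0.5884, 0.1736], [0.5045, 0.1553], [0.4987, 0.1841]]
[196 188  50  21 572] [219.91958042 197.72902098] [[0.49825521 0.08386234 0.076     ]]
[[0.4996, 0.1488], [0.5259, 0.0262], [0.4969, 0.0198], [0.4706, 0.1422]]
t1 [[ 0.62315013 -0.04672475  0.072     ]]
t2 [[0.43990581 0.04816249 0.072     ]]
t3 [[0.54613598 0.24862432 0.072     ]]
[[0.63455026 0.37261453 0.1       ]] [[0.36782707 0.36285835 0.09      ]]
```

View pics/crop0.png

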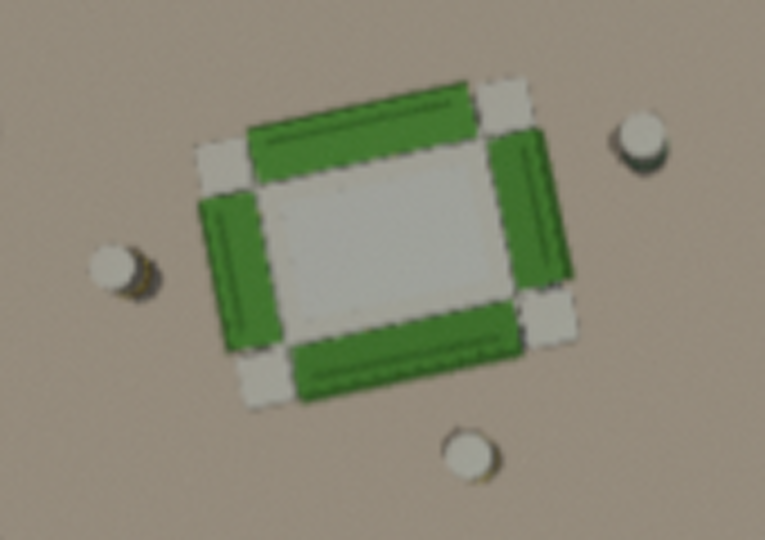

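```bash
cat >> h.py <<'E'
C=np.array([.5607,.0972]); YAW=.2154
def press(n,out=.07,outs=.09):
    d=dict(near=(-out,0),far=(out,0),left=(0,outs),right=(0,-outs),mid=(0,0))[n]
    c,s=np.cos(YAW),np.sin(YAW); return C+np.array([c*d[0]-s*d[1],s*d[0]+c*d[1]])
def togo(xy,z):
    st=telemetry.state(); M=R.from_rotvec(st["tool_rot"]).as_matrix()
    d=M.T@(np.r_[xy,z]-st["tool_pos"])*1000
    a=np.degrees(np.arctan2(M[1,0],M[0,0])); w=[(np.degrees(YAW)+k*90-a+180)%360-180 for k in range(4)]
    # tool z down: +roll about tool z lowers world yaw
    print("t",round(st["time"],2),"F",st["force"].round(1),"pos",st["tool_pos"].round(4),"d",d.round(1),"axis yaw",round(a,1),"roll options",[-round(x,1) for x in w],"tilt",M[:,2].round(3))
E
python3 - <<'E'
from h import *
for n in("mid","near","far","left","right"): print(n,press(n))
togo(press("near"),.2)
E
```

```text
mid [0.5607 0.0972]
near [0.49231763 0.08223833]
far [0.62908237 0.11216167]
left [0.54146356 0.18512019]
right [0.57993644 0.00927981]
t 0.1 F [ 1.4 -0.9 -0.9] pos [0.1935 0.5939 0.1985] d [-394.   442.6   -1.1] axis yaw 72.0 roll options [np.float64(59.6), np.float64(-30.4), np.float64(-120.4), np.float64(149.6)] tilt [-0.    -0.001 -1.   ]
```

Request:
move_arm(steps=[-30,34,0,0,-60,68,0,0,-90,102,0,0,-120,135,0,0,-150,169,0,0], jaw=1)

```text
time: 0.6
tool_pos: [0.3082, 0.3975, 0.1988]
tool_rot: [2.542, 1.846, -0.0]
force: [1.1, 1.3, 0.1]
finger_gap: 0.0125
```

Request:
move_arm(steps=[-30,34,0,0,-60,68,0,0,-90,102,0,0,-120,135,0,0,-150,169,0,0])

```text
time: 1.1
tool_pos: [0.4225, 0.2026, 0.199]
tool_rot: [-2.542, -1.846, 0.0]
force: [0.1, 0.4, 0.0]
finger_gap: 0.0002
```

Request:
move_arm(steps=[-30,34,0,-8,-60,68,0,-16,-94,104,0,-24,-94,104,0,-30.4,-94,104,0,-30.4])

```text
time: 1.6
tool_pos: [0.4925, 0.0802, 0.1987]
tool_rot: [1.968, 2.448, -0.001]
force: [-0.9, 0.5, -1.8]
finger_gap: 0.0
```

Run:
```python
from h import *
togo(press("near"),.1)
```

```text
t 1.6 F [-0.9  0.5 -1.8] pos [0.4925 0.0802 0.1987] d [ 2.1  0.3 98.7] axis yaw 102.4 roll options [np.float64(90.1), np.float64(0.1), np.float64(-89.9), np.float64(-179.9)] tilt [-0.    -0.001 -1.   ]
```

Run:
```python
from h import *
st=telemetry.state(); f=imaging.grab_frame("wrist")[:,:,::-1].copy(); c,E=cal("wrist",st)
for n in("mid","near","far","left","right"):
    p=proj(np.r_[press(n),.07],c,E)[0]; print(n,p); cv2.circle(f,tuple(int(v) for v in p),4,(0,0,255),1)
for a in(-1,1):
  for b in (-1,1):
    cs,s=np.cos(YAW),np.sin(YAW)
    for x,y in((.046,.066),(.078,.098)):
      q=C+[cs*a*x-s*b*y,s*a*x+cs*b*y]; p=proj(np.r_[q,.07],c,E)[0]; cv2.circle(f,tuple(int(v) for v in p),3,(255,0,255),1)
cv2.imwrite("pics/w1.png",f)
```

```text
mid [277.12777494 258.39582761]
near [277.38617568 186.9091874 ]
far [276.90163617 321.40340856]
left [372.07706775 258.55045688]
right [182.2139524  258.30476975]
```

View pics/w1.png

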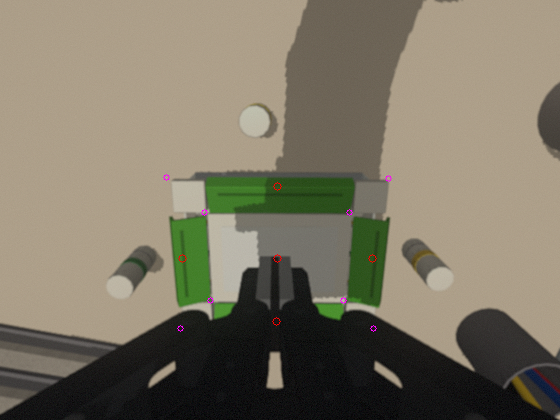

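Request:
move_arm(steps=[2,0,30,0,2,0,60,0,2,0,90,0,2,0,104,0,2,0,108,0])

```text
time: 2.15
tool_pos: [0.49, 0.0858, 0.0895]
tool_rot: [-1.97, -2.445, 0.003]
force: [-0.6, 0.9, 0.5]
finger_gap: 0.0001
```

Request:
move_arm(steps=[0,0,5,0,0,0,9,0,0,0,13,0,0,0,17,0,0,0,20,0])

```text
time: 2.65
tool_pos: [0.4915, 0.0848, 0.0709]
tool_rot: [1.97, 2.447, 0.0]
force: [-0.2, 0.8, 0.5]
finger_gap: -0.0001
```

Request:
move_arm(steps=[0,0,1,0,0,0,2,0,0,0,2,0])

```text
time: 2.95
tool_pos: [0.4914, 0.0847, 0.069]
tool_rot: [-1.969, -2.448, 0.0]
force: [-0.1, -0.9, -0.3]
finger_gap: -0.0001
```

Run:
```python
from h import *
togo(press("near"),.2)
f=imaging.grab_frame("side")[:,:,::-1]; cv2.imwrite("pics/s1.png",cv2.resize(f[140:250,220:360],None,fx=5,fy=5,interpolation=2))
```

```text
t 2.95 F [-0.1 -0.9 -0.3] pos [0.4914 0.0847 0.069 ] d [  -2.6    0.4 -131. ] axis yaw 102.4 roll options [np.float64(90.0), np.float64(0.0), np.float64(-90.0), np.float64(-180.0)] tilt [-0.  0. -1.]
```

View pics/s1.png

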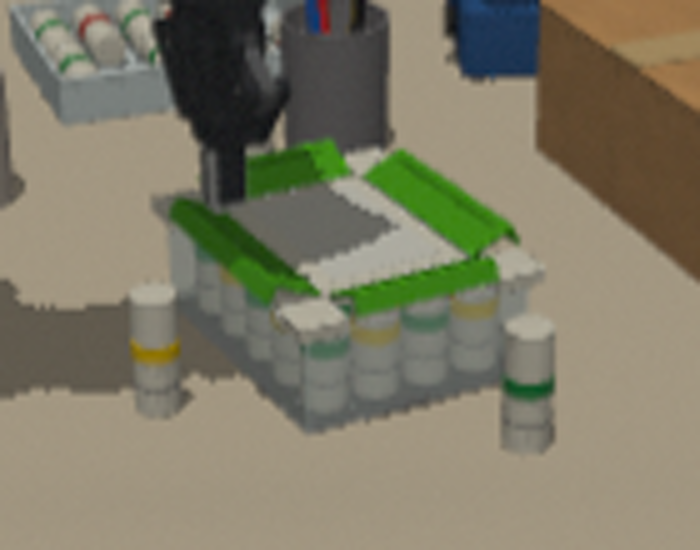

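Run:
```python
from h import *
c,E=cal("side"); st=telemetry.state()
f=cv2.resize(cv2.imread("pics/s1.png"),None,fx=1,fy=1)
def P(p,col):
    q=(proj(p,c,E)[0]-[220,140])*5; cv2.circle(f,tuple(int(v) for v in q),5,col,2); print(q)
P(st["tool_pos"],(0,0,255))
cs,s=np.cos(YAW),np.sin(YAW)
for a,b in((-1,-1),(-1,1),(1,1),(1,-1)):
  for x,y in((.046,.066),(.078,.098)): P(np.r_[C+[cs*a*x-s*b*y,s*a*x+cs*b*y],.07],(255,0,255))
cv2.imwrite("pics/s1b.png",f)
f=imaging.grab_frame("top")[:,:,::-1]
f=cv2.resize(f[120:240,130:300],None,fx=4.5,fy=4.5,interpolation=2);cv2.imwrite("pics/t1.png",f)
```

```text
[223.65402535 257.52437358]
[319.19795238 294.5905548 ]
[293.95312419 332.28437939]
[213.96429937 205.85130583]
[141.97725912 197.36234697]
[351.22266285 174.33290498]
[371.67622342 145.7653815 ]
[464.5667742  257.81984444]
[544.11487007 267.40178367]
```

View pics/s1b.png

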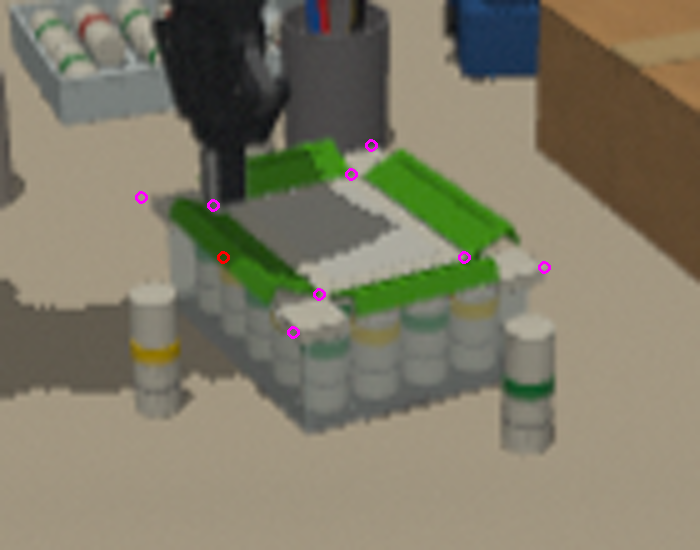

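View pics/t1.png

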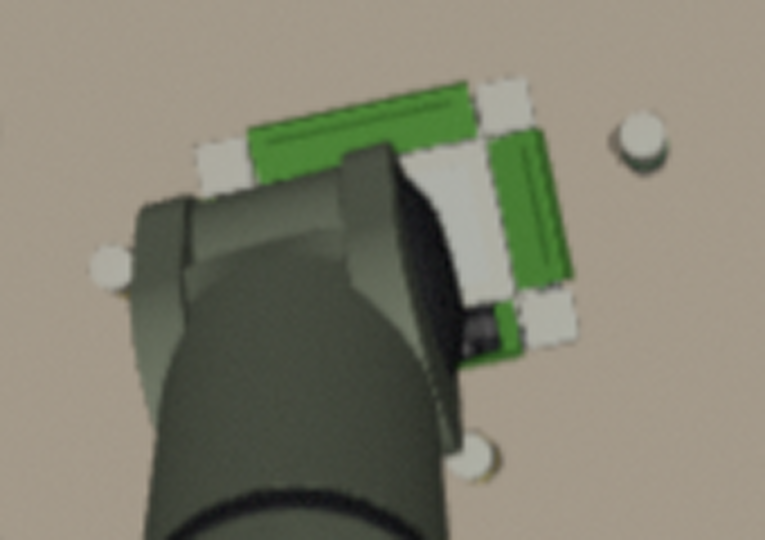

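Run:
```python
from h import *
st=telemetry.state(); print(st["force"],st["tool_pos"],st["joint_positions"])
f=imaging.grab_frame("wrist")[:,:,::-1].copy(); c,E=cal("wrist",st)
p=proj(st["tool_pos"],c,E)[0]; print(p); cv2.circle(f,tuple(int(v) for v in p),4,(0,0,255),1)
cv2.imwrite("pics/w2.png",f)
f=imaging.grab_frame("side")[:,:,::-1]
cv2.imwrite("pics/s2.png",cv2.resize(f[130:230,220:320],(800,800)[:2] and (600,600),interpolation=cv2.INTER_NEAREST))
```

```text
[ 0.19068808  0.02101804 -0.965122  ] [0.4914228  0.08467098 0.06907867] [-0.31539314  0.52040423  0.03409456  2.03897454 -0.03074101  0.58261664
  1.52626133]
[275.3300975  246.81019623]
```

View pics/w2.png

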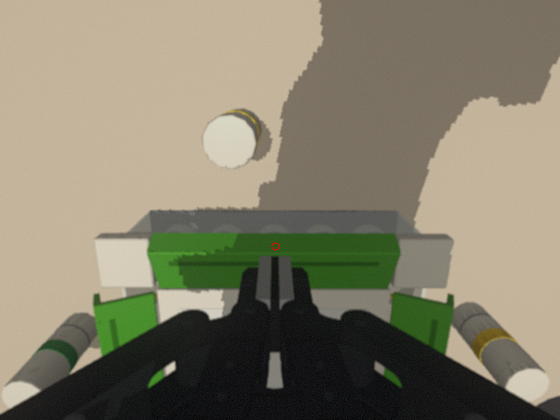

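View pics/s2.png

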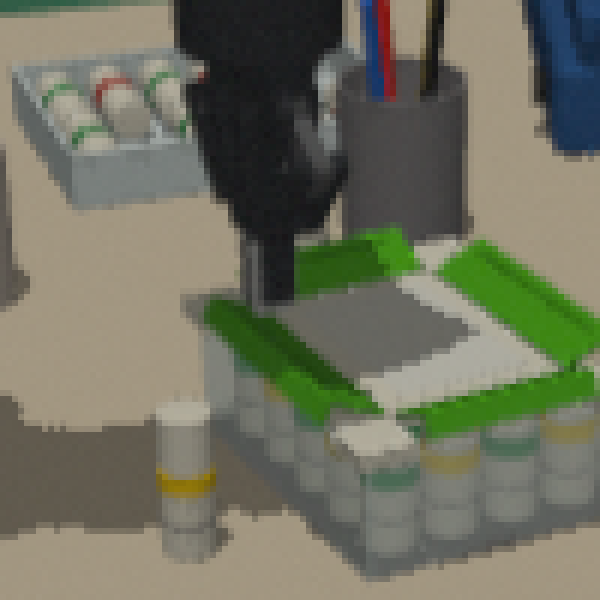

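Run:
```python
from h import *
st=telemetry.state(); c,E=cal("wrist",st); M=R.from_rotvec(st["tool_rot"]).as_matrix()
for dz in (0,.01,.02,.03):
  p=st["tool_pos"]-M[:,2]*dz
  cs,Es=cal("side"); print(dz,proj(p,c,E)[0],(proj(p,cs,Es)[0]-[220,130])*6, [ (proj(p+M[:,0]*s*.0145,cs,Es)[0]-[220,130])*6 for s in (-1,1)])
```

```text
0 [275.33007142 246.81020709] [268.52127952 368.9329995 ] [array([282.14160095, 380.88446218]), array([255.14279079, 357.19376417])]
0.01 [275.3710965  254.91870683] [267.80576597 349.66480272] [array([281.47057956, 361.48609128]), array([254.38444357, 338.05415845])]
0.02 [275.41670056 263.93089882] [267.08477041 330.25320766] [array([280.7943792 , 341.94208821]), array([253.62032931, 318.77333782])]
0.03 [275.46769727 274.0071225 ] [266.35822672 310.6965277 ] [array([280.11293691, 322.25072533]), array([252.85037895, 299.3496554 ])]
```

Request:
move_arm(steps=[0,0,2,0,0,0,4,0,0,0,6,0,0,0,8,0])

```text
time: 3.55
tool_pos: [0.4913, 0.0847, 0.0608]
tool_rot: [-1.969, -2.448, 0.0]
force: [-0.1, 0.8, 0.9]
finger_gap: 0.0004
```

Request:
move_arm(steps=[0,0,2,0,0,0,4,0,0,0,6,0])

```text
time: 3.85
tool_pos: [0.4914, 0.0847, 0.0548]
tool_rot: [1.969, 2.448, -0.0]
force: [-0.9, -0.9, 0.8]
finger_gap: -0.0002
```

Run:
```python
from h import *
st=telemetry.state(); print(st["force"])
f=imaging.grab_frame("side")[:,:,::-1]
cv2.imwrite("pics/s3.png",cv2.resize(f[130:230,220:320],(600,600),interpolation=cv2.INTER_NEAREST))
f=imaging.grab_frame("wrist")[:,:,::-1]
cv2.imwrite("pics/w3.png",f)
```

```text
[-0.85041393 -0.85952776  0.80123941]
```

View pics/s3.png

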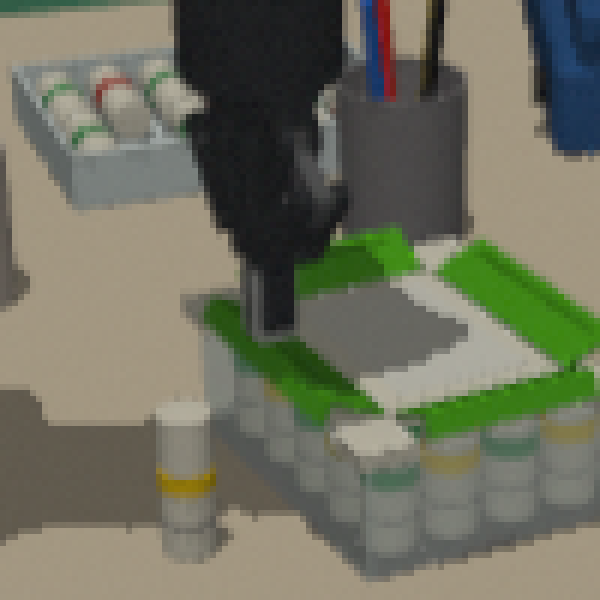

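View pics/w3.png

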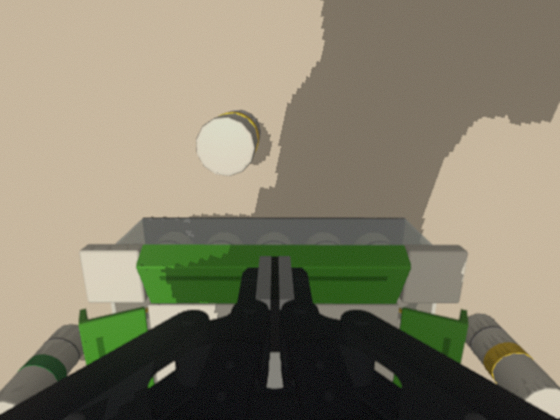

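Request:
move_arm(steps=[0,0,2,0,0,0,4,0,0,0,5,0])

```text
time: 4.25
tool_pos: [0.4912, 0.0847, 0.0499]
tool_rot: [-1.969, -2.448, 0.0]
force: [-2.5, 0.1, 7.0]
finger_gap: -0.0
```

Request:
move_arm(steps=[0,0,1,0,0,0,2,0,0,0,3,0])

```text
time: 4.55
tool_pos: [0.4903, 0.0845, 0.047]
tool_rot: [-1.969, -2.447, 0.002]
force: [-7.8, -2.2, 10.7]
finger_gap: 0.0002
```

Request:
move_arm(steps=[0,0,1,0,0,0,2,0,0,0,3,0])

```text
time: 4.85
tool_pos: [0.4907, 0.0845, 0.044]
tool_rot: [-1.969, -2.447, 0.002]
force: [-5.4, -0.6, 7.4]
finger_gap: -0.0
```

Request:
move_arm(steps=[0,0,1,0,0,0,2,0,0,0,3,0])

```text
time: 5.15
tool_pos: [0.4914, 0.0847, 0.0409]
tool_rot: [1.969, 2.448, 0.0]
force: [0.5, 0.4, 0.0]
finger_gap: -0.0001
```

Request:
move_arm(steps=[0,0,1,0,0,0,2,0])

```text
time: 5.35
tool_pos: [0.4915, 0.0848, 0.0389]
tool_rot: [1.969, 2.448, 0.0]
force: [-1.4, -0.2, -0.4]
finger_gap: -0.0
```

Run:
```python
from h import *
f=imaging.grab_frame("side")[:,:,::-1]
cv2.imwrite("pics/s4.png",cv2.resize(f[130:230,220:320],(600,600),interpolation=cv2.INTER_NEAREST))
```

```text
(no output)
```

View pics/s4.png

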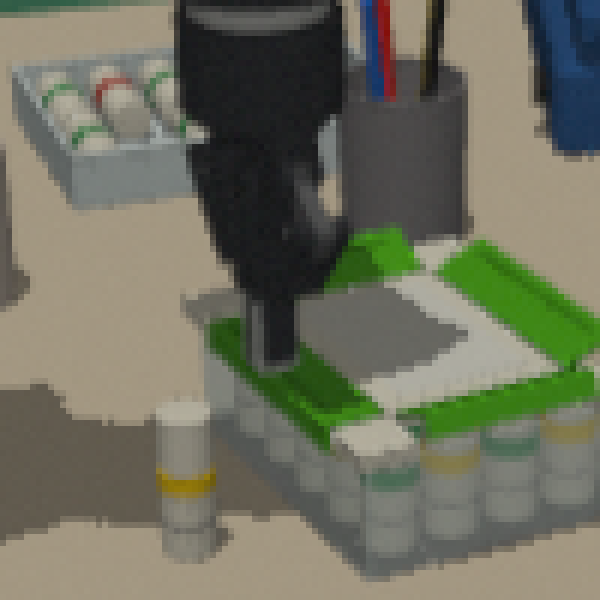

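Request:
move_arm(steps=[0,0,-20,0,0,0,-41,0,30,23,-41,0,60,46,-41,0,88,70,-41,0])

```text
time: 5.9
tool_pos: [0.5415, 0.1872, 0.0803]
tool_rot: [1.969, 2.447, 0.001]
force: [0.7, -0.7, -0.3]
finger_gap: 0.0002
```

Run:
```python
from h import *
togo(press("left"),.055)
```

```text
t 5.9 F [ 0.7 -0.7 -0.3] pos [0.5415 0.1872 0.0803] d [-2.  -0.5 25.3] axis yaw 102.4 roll options [np.float64(90.0), np.float64(0.0), np.float64(-90.0), np.float64(-180.0)] tilt [ 0.001  0.    -1.   ]
```

Request:
move_arm(steps=[0,0,14,0,0,0,26,0,0,0,28,0,0,0,30,0,0,0,31,0])

```text
time: 6.4
tool_pos: [0.5407, 0.1848, 0.0493]
tool_rot: [-1.971, -2.447, 0.001]
force: [-3.2, -1.7, 6.8]
finger_gap: 0.0002
```

Request:
move_arm(steps=[0,0,1,0,0,0,2,0,0,0,3,0,0,0,4,0,0,0,5,0])

```text
time: 6.9
tool_pos: [0.5411, 0.1857, 0.0449]
tool_rot: [1.97, 2.447, 0.002]
force: [-3.7, 1.6, 9.5]
finger_gap: -0.0002
```

Request:
move_arm(steps=[0,0,1,0,0,0,2,0,0,0,3,0,0,0,4,0,0,0,5,0])

```text
time: 7.4
tool_pos: [0.541, 0.1853, 0.0391]
tool_rot: [1.97, 2.447, 0.0]
force: [0.2, -0.5, -1.0]
finger_gap: -0.0001
```

Request:
move_arm(steps=[0,0,-20,0,0,0,-42,0,-30,23,-42,0,-60,46,-42,0,-89,70,-42,0])

```text
time: 7.9
tool_pos: [0.6293, 0.1124, 0.0813]
tool_rot: [1.969, 2.448, 0.0]
force: [0.6, 0.4, 0.5]
finger_gap: -0.0001
```

Run:
```python
from h import *
togo(press("far"),.055)
f=imaging.grab_frame("side")[:,:,::-1]
cv2.imwrite("pics/s5.png",cv2.resize(f[130:230,220:340],(720,600),interpolation=cv2.INTER_NEAREST))
```

```text
t 7.9 F [0.6 0.4 0.5] pos [0.6293 0.1124 0.0813] d [-0.2 -0.3 26.3] axis yaw 102.4 roll options [np.float64(90.0), np.float64(0.0), np.float64(-90.0), np.float64(-180.0)] tilt [ 0. -0. -1.]
```

View pics/s5.png

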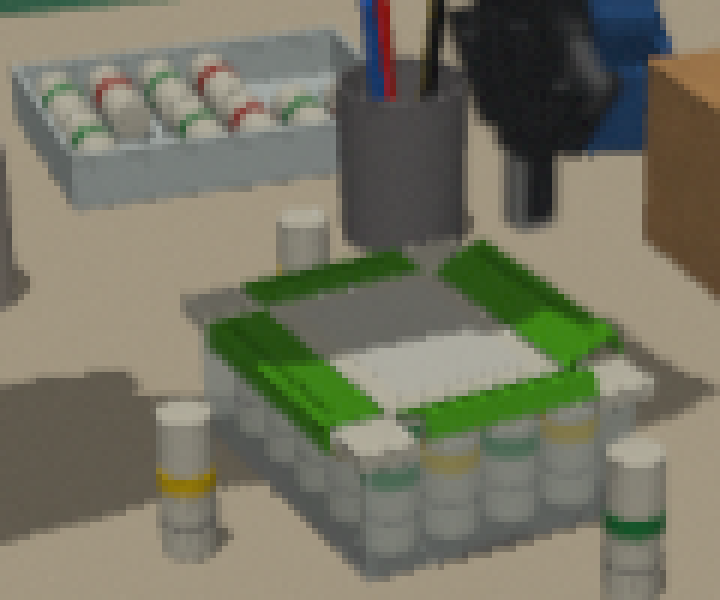

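Near and left rims lie flush; far (right, ~(540,290)) and right (front, ~(500,405)) are still up. Press far.

Request:
move_arm(steps=[0,0,14,0,0,0,26,0,0,0,28,0,0,0,30,0,0,0,32,0])

```text
time: 8.45
tool_pos: [0.6282, 0.1144, 0.0492]
tool_rot: [-1.968, -2.448, -0.0]
force: [-1.7, 0.8, 5.1]
finger_gap: 0.0002
```

Request:
move_arm(steps=[0,0,1,0,0,0,2,0,0,0,3,0,0,0,4,0,0,0,5,0])

```text
time: 8.95
tool_pos: [0.6294, 0.1147, 0.0452]
tool_rot: [1.968, 2.447, 0.004]
force: [1.4, 2.0, 8.5]
finger_gap: -0.0005
```

Request:
move_arm(steps=[0,0,1,0,0,0,2,0,0,0,3,0,0,0,4,0,0,0,5,0])

```text
time: 9.45
tool_pos: [0.6282, 0.1137, 0.039]
tool_rot: [-1.969, -2.448, 0.0]
force: [-1.0, 0.5, 0.3]
finger_gap: 0.0001
```

Request:
move_arm(steps=[0,0,-20,0,0,0,-42,0,-30,-23,-42,0,-60,-46,-42,0,-89,-70,-42,0])

```text
time: 9.95
tool_pos: [0.5781, 0.0106, 0.0809]
tool_rot: [-1.969, -2.448, 0.001]
force: [1.7, 0.0, 0.1]
finger_gap: 0.0
```

Run:
```python
from h import *
togo(press("right"),.055)
f=imaging.grab_frame("side")[:,:,::-1]
cv2.imwrite("pics/s6.png",cv2.resize(f[130:230,220:340],(720,600),interpolation=cv2.INTER_NEAREST))
```

```text
t 9.95 F [1.7 0.  0.1] pos [0.5781 0.0106 0.0809] d [-1.7  1.6 25.9] axis yaw 102.4 roll options [np.float64(90.0), np.float64(0.0), np.float64(-90.0), np.float64(-180.0)] tilt [-0. -0. -1.]
```

View pics/s6.png

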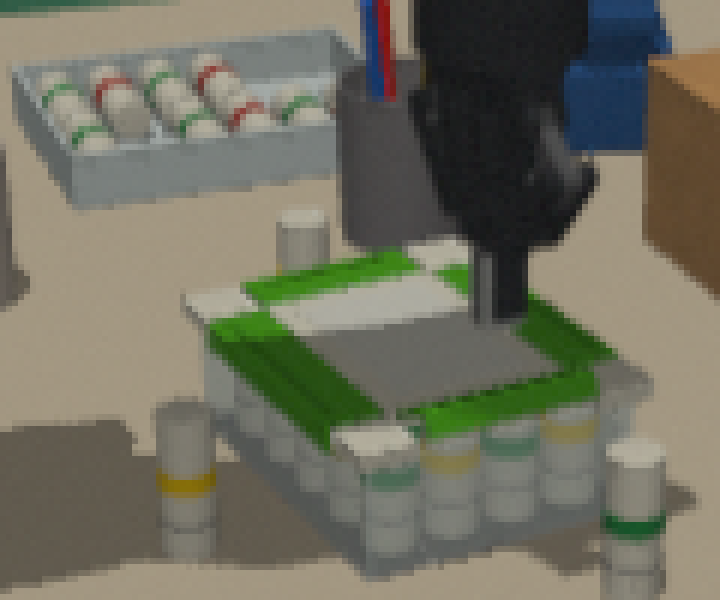

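Far is now flush as well. Pressing the right one with the small correction (-2, +1).

Request:
move_arm(steps=[-2,1,14,0,-2,1,26,0,-2,1,28,0,-2,1,30,0,-2,1,32,0])

```text
time: 10.5
tool_pos: [0.5802, 0.0103, 0.0489]
tool_rot: [-1.968, -2.448, 0.001]
force: [-3.9, -3.5, 8.7]
finger_gap: 0.0004
```

Request:
move_arm(steps=[0,0,1,0,0,0,2,0,0,0,3,0,0,0,4,0,0,0,5,0])

```text
time: 11.0
tool_pos: [0.5808, 0.0098, 0.0444]
tool_rot: [1.969, 2.447, -0.0]
force: [-1.6, -3.5, 7.7]
finger_gap: -0.0
```

Request:
move_arm(steps=[0,0,1,0,0,0,2,0,0,0,3,0,0,0,4,0,0,0,5,0])

```text
time: 11.5
tool_pos: [0.5804, 0.0105, 0.0388]
tool_rot: [-1.969, -2.448, -0.0]
force: [0.1, -0.1, 0.4]
finger_gap: 0.0004
```

Request:
move_arm(steps=[0,0,-25,0,0,0,-50,0,0,0,-80,0,0,0,-110,0,0,0,-140,0])

```text
time: 12.0
tool_pos: [0.5802, 0.0102, 0.1801]
tool_rot: [-1.969, -2.448, 0.0]
force: [-0.0, 0.2, 0.3]
finger_gap: -0.0002
```

Request:
move_arm(steps=[-40,-15,0,0,-80,-30,0,0,-120,-45,0,0,-160,-60,0,0,-200,-75,0,0])

```text
time: 12.5
tool_pos: [0.5495, -0.2027, 0.179]
tool_rot: [-1.969, -2.448, -0.0]
force: [1.3, 0.3, 0.7]
finger_gap: -0.0004
```

Run:
```python
from h import *
f=imaging.grab_frame("side")[:,:,::-1]
cv2.imwrite("pics/s7.png",cv2.resize(f[130:230,220:340],(720,600),interpolation=cv2.INTER_NEAREST))
f=imaging.grab_frame("top")[:,:,::-1].copy()
cv2.imwrite("pics/t7.png",cv2.resize(f[120:240,130:300],None,fx=4.5,fy=4.5,interpolation=2))
c,E=cal("top")
m=cv2.inRange(cv2.cvtColor(f,cv2.COLOR_BGR2HSV),(40,120,50),(80,255,255)); m[:, :120]=0;m[:,320:]=0
n,l,s,ce=cv2.connectedComponentsWithStats(m)
for i in range(1,n):
    if s[i,4]>100: print(ce[i],ray(ce[i],c,E,.07))
```

```text
[210.3957115  149.56920078] [[0.62202443 0.11065345 0.07      ]]
[246.95640327 166.48501362] [[0.5784837  0.01676379 0.07      ]]
[183.54755043 180.19308357] [[0.54331656 0.17809835 0.07      ]]
[220.10147601 197.41143911] [[0.49954712 0.08416139 0.07      ]]
```

View pics/s7.png

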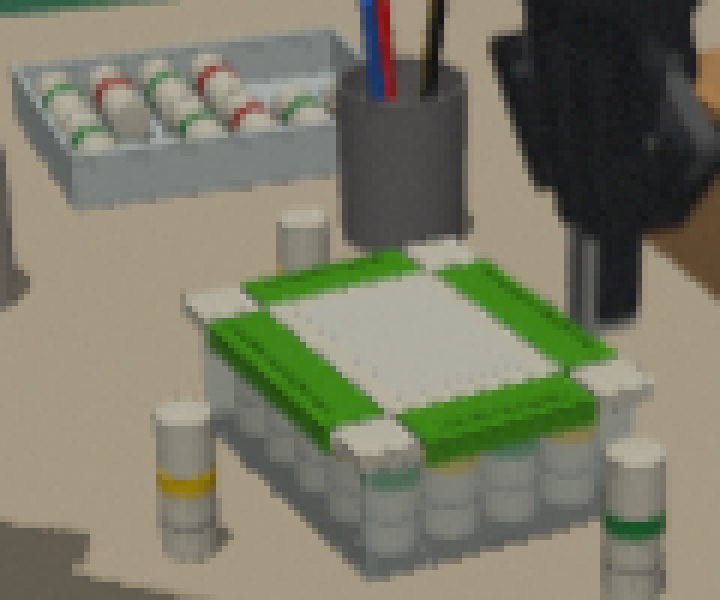

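View pics/t7.png

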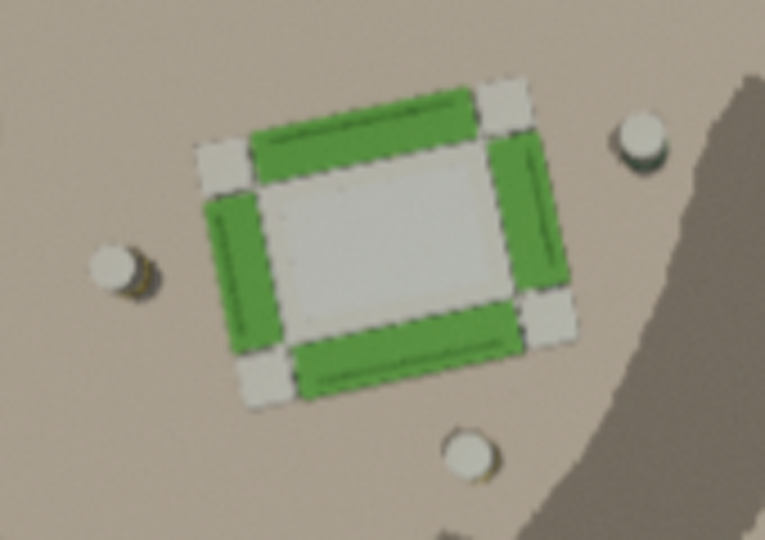

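Request:
move_arm(steps=[0,0,0,0,0,0,0,0,0,0,0,0])

```text
time: 12.9
tool_pos: [0.5503, -0.2, 0.179]
tool_rot: [-1.967, -2.449, -0.001]
force: [0.3, -0.0, 0.6]
finger_gap: -0.0002
```

Run:
```python
from station import job
print(job.finish_job())
```

```text
the job is handed in; nothing more can be done
None
```

I pressed all four rim sections down with the shut fingertips, in the order near, left, far, right. I then backed the arm away and handed the job in at about 12.9 s.

- **Rims:** in the last side and top pictures all four sections lie flush with the lid panel and corners. On each one the press force rose to between 8.5 and 11 N at the readings I had, then fell to zero as it went down.
- **Box and bystanders:** compared by eye, the box and the three tubes sit in the same place in the top pictures from before and after. The last pictures showed only part of the pen cup, and the tape, notebook and mug were not in the close-ups I checked. The arm passed above the mug with room to spare and stayed well clear of the other three.
- **Robot:** the final force reading was about zero, with the arm clear of everything.

**One disagreement:** the real fingertips sit about 30 mm short of the reported TCP. My first press on the near side therefore met no contact at a reported height of 0.069 m. The side and wrist pictures both confirmed the offset, so I pressed down to a reported height of about 0.039 m on every side.

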